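# Lock the can in the drilling jig and prove the hold-down screw

## Robot

A 6-joint arm with a two-finger parallel gripper is mounted at the origin on the work surface. World frame = base frame: x ahead of the robot, y to its left, z up, the work surface at z = 0. Lengths are in m, angles in rad, forces in N, time in s.
With the tool pointing down it reaches from about 0.35 to 0.925 m from the base axis. Payload 6.4 kg.
Tool frame: the origin (TCP) lies midway between the tips of the shut fingers; the grasp point (between the pads) lies 19 mm behind it; z points along the fingers, y is the direction in which the jaws open and shut (so a half turn about z gives the same grasp; the last joint's range is limited). The gripper opens to 94 mm and grips with 3 to 60 N. Pads are 16 mm wide; open, the fingers measure 119 mm over their backs; the gripper's body (75 mm by 177 mm) begins 78 mm behind the grasp point.
Start: joints at [1.056, 0.245, 1.558, -0, 1.339, -0.174], TCP at [0.217, 0.613, 0.185] pointing down, gripper open.
Joint ranges: [-3.13, 3.13], [-1.02, 2.26], [0.13, 2.54], [-0.95, 4.09], [0.21, 2.88], [-2.74, 2.74]. Speed limits (rad/s): [2.57, 2.57, 3.14, 3.14, 3.14, 3.14].

## Interface

Orientations are given as a rotation vector (axis times angle).
In Python, from bench import robot, vision gives the robot as it stands.
- The arm moves only by the tool carry_out, never from a script. Its argument "deltas" is a list of rows, each a list of 7 numbers: the shift along the world's x, y, z in cm, then the turn, a rotation vector about the world's x, y, z in degrees, then the opening, from -1 (shut) to 1 (fully open). In form: [[tx, ty, tz, ax, ay, az, grip], ...]. A call has exactly 5 rows; each row is the pose to reach, as a shift and turn from the pose measured when the call began; what a row does not reach only later rows make up. A row lasts 1/10 s, in which the tool goes at most 50 mm and 8.59 degrees, less where a joint would pass 70% of its speed; a pose out of reach is approached as far as the arm can. A call with a gripper value outside its range is refused whole. The fingers move at their own pace and stop on an object; "force" is the grip in N (left out, the last holds). Time passes only in rows, so rows that repeat a pose let the fingers close, or fill a call up. It gives the time, the measured TCP pose, the force and the opening at its end, in the units of the state.
- robot.get_obs(): the state, without advancing time (a new reading comes with each control period).
- vision.snapshot(name): name is "scene" or "side" or "wrist"; returns the picture (400x640x3 uint8, red, green, blue); there is no depth.
- vision.calibration(name): a dict with "fov_y" (degrees; the focal length in pixels is half the picture's height over the tangent of half this angle, whatever the lens; pixels are square), "cx", "cy" (the principal point, pixels), "k1" (the pictures are not rectified: a ray, as slopes to the right and down, at radius r is drawn at 1 + k1 r^2 times it, then the intrinsics apply), "rvec" (rotation vector, rad) and "tvec" (3), from world to camera coordinates, as OpenCV has them; the wrist camera has in their place "tool_from_camera" (4x4, takes a point from camera to tool coordinates, whose origin is the TCP and whose axes are the flange's). Camera axes: x right, y down, z forward; pixel columns grow to the right and rows downward; lengths in m; the calibration is good to about 2 mm. A picture is of the moment at which its call begins: read the wrist's pose just before it. calibration takes no time and is no camera call.
- robot.finish_job(): hands the job in, once; it reports no verdict.
Trained networks look in the newest picture that a camera, given by its name, has taken for a name from the list of things; names that differ only in an ending like _2 or _b are one class to them, and where a whole thing is asked for, a point or a joint stands for the part that bears it (a point fixed in the world has none). Each returns a list of dicts, best first, with "p" (0 to 1); they miss things now and then, are a little off and sometimes report something else, mostly with a low value. They report only what shows in the picture. A call takes as long as a camera call.
- vision.spot_in(camera, thing): "centre" ([x, y, z] in m, in the coordinates of the camera as it stood for that picture, good to about 4 mm: the middle of the surface that is visible of it).
- vision.cut_out(camera, thing): "pixels" (400x640 bool, what is visible of it).
- vision.spot_point(camera, thing): "centre" ([x, y, z] in m, in the coordinates of the camera as it stood for that picture, good to about 4 mm: a listed point, or the origin of a listed thing).
The state is a dict: "time": time; "joints": joint angles; "dq": joint speeds; "joint_efforts": joint torques, N m; "ee_pos": TCP position; "orientation": TCP orientation; "wrist_force": force on the tool from outside, world axes, zero at the start; "moment": the same for the moment, N m; "gripper_width": finger opening in m.
Only numpy, scipy, OpenCV 4.12 (cv2) and the standard library are available. Lean on these libraries where they do the work, as an engineer would, in place of code of your own. Each camera call takes 0.05 s, during which the arm holds its last target. There are 200 camera calls.

## Task

Make the drilling jig ready: push the red knob in along its leaning axis, turn it clockwise about a quarter turn to its stop and let it spring back so that it seats in its bayonet notch. Then, to check that the hold-down screw holds, pull the torque lever clockwise until its pointer stands in the green band, keep it there for about a second without the screw and its scale turning, and let the lever come back to zero. Leave the tin can, the oil bottle and the screw tray where they stand.

Things in the scene. Friction and masses are not known exactly. Their poses are not given: they have to be found in the camera images.
- jig: Green jig bolted to the bench: base 170 x 220 x 12 mm, ears 75 mm wide to y = +-195 mm. Origin: centre of its underside; x away from the robot, turned up to 15 degrees. A tin can (diameter 74, length 110 mm) lies along its y axis, axis 70 mm up. Two uprights (x -46 to -74, y +-25 to +-37, up to 127 mm) carry a block with the brass bayonet collar, diameter 40 mm.
- knob_grip (a point): Point to grip on the red knob: on its axis, in its bar, 12 mm below the bar's top and 22 mm above the black flange (diameter 48 mm). The bar is 44 mm long along this point's x, 14 mm wide (flat sides face +-y), 34 mm high. Its z is the plunger's axis, pointing outward: it leans 32 degrees from vertical towards the jig's -x. The point moves and turns with the knob.
- plunger (a joint): How far the knob is pushed in along its axis, m: 0 fully out (start), 0.012 fully in. A spring pushes it out: 6 N at 0, 14.4 N fully in. It turns freely only while pushed in 8 mm or more; in the seated notch it springs back to about 0.004.
- knob (a joint): Turn of the red knob, rad: 0 at the start, grows clockwise as seen from outside (looking down the axis at the knob), stop at 1.4. From about 1.25 on the pin can rise into its notch, and once seated the knob no longer turns back.
- clamp: Dark steel strap 62 x 50 x 12 mm that holds down one ear of the jig (the left or the right one); origin at the centre of its underside, 12 mm above the bench and under the hold-down screw. The other ear has a plain strap with a bare hexagon nut: nothing is to be done there.
- screw_axis (a point): Point on the vertical axis of the hold-down screw, 30 mm above the clamp's origin; the point turns with the screw. Fixed to the screw is a white scale sector (radius 54 to 80 mm) with black zero mark, green band and red zone.
- scale_zero (a point): Zero mark of the scale, 67 mm out from the screw's axis; it turns with the screw. The screw holds up to 1.5 N m and slips above that.
- torque_lever (a joint): Bend of the torque lever against its scale, rad: 0 at rest, grows clockwise as seen from above (tightening). Spring of 3 N m per rad (about 10 N on the post for 0.33 rad), it returns by itself. The green band runs from 0.25 to 0.40 rad; the red zone starts at 0.47; at 0.50 the screw begins to slip.
- lever_post (a point): Middle of the grip length of the upright blue post at the lever's end: diameter 16 mm, from 32 mm below this point to 20 mm above it, 100 mm from the screw's axis (the lever bar's top is 26 mm below it). The lever reaches from the screw roughly to the jig's -x side, up to 0.25 rad either way of it.
- spare_can: Bystander: upright closed tin can, diameter 74, height 105 mm, origin at its base. Beyond the jig.
- oil_bottle: Bystander: blue bottle with a yellow label and red cap, diameter 56, height 130 mm, origin at its base. Beyond the jig.
- screw_tray: Bystander: yellow open tray of screws, 60 x 90 x 22 mm, origin at its base. On the robot's side of the jig.

How it is judged:
On the way, in this order (a step that is already met when the one before it is completed fails the run):
1. the red knob is turned to its stop and has sprung back into its notch (value of joint knob above 1.12 rad and value of joint plunger below 0.0058 m), for 0.3 s.
2. the lever's pointer is kept in the green band for most of a second (value of joint torque_lever between 0.24 and 0.41 rad), for 0.7 s.
At the end, for the whole second after the job is handed in: The knob is turned at least 1.12 rad and seated in its notch (pushed in between 2 and 5.8 mm), the torque lever is back within 0.06 rad of zero, the scale's zero mark is within 4 mm of where it started (the screw has not turned), and the can, bottle and tray are within 20 mm of where they stood (all of step 1 and value of joint plunger above 0.002 m and value of joint torque_lever between -0.06 and 0.06 rad and distance of scale_zero from where it was at the start of the episode below 0.004 m and distance of each of spare_can, oil_bottle, screw_tray from where it was at the start of the episode below 0.02 m); the robot touches nothing.
It fails at once if the hold-down screw turns (its scale's zero mark moves more than 4 mm) (distance of scale_zero from where it was at the start of the episode above 0.004 m).
It fails at once if a bystander is moved more than 20 mm (distance of any of spare_can, oil_bottle, screw_tray from where it was at the start of the episode above 0.02 m).
It fails at once if the knob is forced round without being pushed in (value of joint knob between 0.4 and 1 rad and value of joint plunger below 0.005 m).
It also fails if it takes over 50 s, if anything falls off the work surface, if the arm or the gripper's body presses on something with over 40 N, if the wrist force passes 120 N, or if a joint passes its speed limit or range.

## Working session

There is one attempt and no reset: what is moved stays moved. The work goes in short steps, Python scripts to look and compute and a tool call to move; the robot and the scene stay as the last step left them, time stands still between calls to the robot, and variables do not carry over. Pictures are saved under pics/ and viewed, about 8 in all and at most 12, crops included, and the job is handed in when it is done.

Besides the shell and the picture viewer there is one more tool, called after "Call:" as name(argument=value, ...), one argument or row to a line, values as JSON. carry_out: Moves the arm, as the interface text tells. Its arguments: {"type":"object","properties":{"deltas":{"type":"array","items":{"type":"array","items":{"type":"number"}}},"force":{"type":"number"}},"required":["deltas"]}

```bash
mkdir -p pics
cat > h.py <<'E'
import numpy as np, cv2
from scipy.spatial.transform import Rotation as R
from bench import robot, vision
def cam2world(name, p, obs=None):
    c=vision.calibration(name); p=np.asarray(p,float)
    if name=="wrist":
        T=np.array(c["tool_from_camera"]); q=T[:3,:3]@p+T[:3,3]
        return R.from_rotvec(obs["orientation"]).as_matrix()@q+np.array(obs["ee_pos"])
    Rm=R.from_rotvec(np.ravel(c["rvec"])).as_matrix()
    return Rm.T@(p-np.ravel(c["tvec"]))
def pts(name, things, obs=None):
    for t in things:
        r=vision.spot_point(name,t)
        for d in r[:2]: print(name,t,round(d["p"],2),np.round(cam2world(name,d["centre"],obs),4))
        if not r: print(name,t,"none")
E
python3 - <<'E'
from h import *
o=robot.get_obs(); print(o)
ims=[]
for n in ["scene","side"]:
    im=vision.snapshot(n); ims.append(im[:,:,::-1]); 
    pts(n,["jig","knob_grip","clamp","screw_axis","scale_zero","lever_post","screw_tray","spare_can","oil_bottle"])
im=vision.snapshot("wrist"); print(vision.calibration("wrist"))
cv2.imwrite("pics/a.png",np.vstack(ims)[:, :]); cv2.imwrite("pics/s.png",cv2.resize(np.vstack(ims),(480,600)))
E
```

```text
{'time': 0.0, 'joints': array([ 1.05589673e+00,  2.45802609e-01,  1.55899595e+00, -3.68700674e-07,
        1.33868928e+00, -1.74122326e-01]), 'dq': array([-0.00088872,  0.00044255, -0.00079136, -0.00052362,  0.00062465,
       -0.00062636]), 'joint_efforts': array([ 1.91182306e-03, -4.15825832e+01, -3.14606023e+01,  6.85692066e-02,
        3.32071271e-02, -1.45676154e-04]), 'ee_pos': array([0.21693464, 0.61205971, 0.18376244]), 'orientation': array([-5.32596499e-01, -3.09546739e+00,  2.80164513e-03]), 'wrist_force': array([-0.44647479, -0.48695901,  0.46175369]), 'moment': array([-0.00466467,  0.016242  , -0.00359289]), 'gripper_width': 0.09404882198811229}
scene jig 0.87 [ 0.6104 -0.079   0.0019]
scene knob_grip 0.72 [ 0.5234 -0.0877  0.2021]
scene clamp 0.64 [0.5927 0.0661 0.0146]
scene screw_axis 0.92 [0.586  0.0719 0.047 ]
scene scale_zero 0.89 [0.5202 0.0784 0.0452]
scene lever_post 0.75 [0.484  0.076  0.0832]
scene screw_tray 0.95 [ 0.4098 -0.123   0.0017]
scene spare_can 0.85 [ 0.7651 -0.169   0.0032]
scene oil_bottle 0.96 [0.7244 0.0591 0.0009]
side jig 0.88 [ 0.6052 -0.0821 
[... 155 characters left out ...]
.0466]
side scale_zero 0.64 [0.5214 0.0695 0.0425]
side lever_post 0.91 [0.4878 0.0703 0.0856]
side screw_tray 0.63 [ 0.4107 -0.125   0.0013]
side spare_can 0.66 [ 0.7611 -0.1771  0.0016]
side oil_bottle 0.95 [0.725  0.0569 0.0042]
{'fov_y': 69.08020987235695, 'cx': 319.03833192218, 'cy': 200.69230390639646, 'k1': -0.037942700006809715, 'tool_from_camera': array([[-1.25823378e-03, -9.58954794e-01, -2.83556201e-01,
         8.25178678e-02],
       [ 9.99999194e-01, -1.15853755e-03, -5.19289024e-04,
        -2.04576145e-04],
       [ 1.69464192e-04, -2.83556626e-01,  9.58955479e-01,
        -2.00644656e-01],
       [ 0.00000000e+00,  0.00000000e+00,  0.00000000e+00,
         1.00000000e+00]])}
```

View pics/s.png

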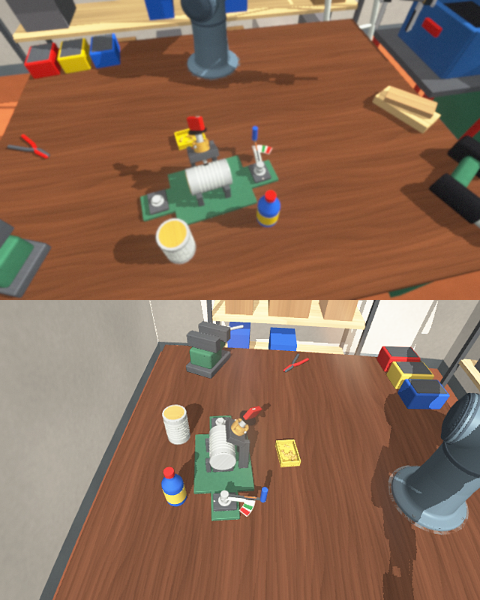

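The scene view shows the jig mid-bench, with the red knob leaning towards the robot, the lever and scale on its left ear, and the tray in front. The networks agree with this, so I'll move the wrist over the knob along its axis.

```bash
cat >> h.py <<'E'
def pose(tz, xhint):
    z=np.array(tz,float); z/=np.linalg.norm(z); x=np.array(xhint,float); x-=z*(x@z); x/=np.linalg.norm(x)
    return np.column_stack([x,np.cross(z,x),z])
def delta(p, Rt):
    o=robot.get_obs(); R0=R.from_rotvec(o["orientation"]).as_matrix()
    print("delta cm",np.round((np.array(p)-o["ee_pos"])*100,2),"deg",np.round(np.degrees(R.from_matrix(Rt@R0.T).as_rotvec()),2))
def axis(yawdeg):
    y=np.radians(yawdeg);s,c=np.sin(np.radians(32)),np.cos(np.radians(32))
    return np.array([-s*np.cos(y),-s*np.sin(y),c])
E
python3 - <<'E'
from h import *
a=axis(8); k=np.array([.5234,-.0877,.2021])
delta(k+.09*a, pose(-a,[.139,.99,0]))
E
```

```text
delta cm [ 25.89 -70.7    9.36] deg [ 24.79 -23.88 -74.02]
```

Call:
carry_out(
  deltas=[
    [4, -6, 5, 0, 0, -8, 1],
    [8, -11, 9.4, 3, -3, -15, 1],
    [11, -16, 9.4, 6, -6, -22, 1],
    [13, -21, 9.4, 9, -9, -29, 1],
    [15, -26, 9.4, 12, -12, -36, 1],
  ],
)

```text
time: 1.55
ee_pos: [0.3373, 0.4168, 0.2733]
orientation: [1.386, 2.603, 0.361]
wrist_force: [-0.7, -0.7, 0.3]
gripper_width: 0.0939
```

Run:
```python
from h import *
a=axis(8); k=np.array([.5234,-.0877,.2021])
o=robot.get_obs();print(o["ee_pos"],o["joints"],o["time"])
delta(k+.09*a, pose(-a,[.139,.99,0]))
```

```text
[0.33733433 0.41678747 0.27326882] [ 0.72052073 -0.28373437  1.94223957 -0.07859137  1.19606175  0.14640529] 1.55
delta cm [ 13.88 -51.11   0.52] deg [ 12.85 -11.71 -37.64]
```

Call:
carry_out(
  deltas=[
    [1.4, -5, 0.5, 1.5, -1.5, -4.5, 1],
    [2.8, -10, 0.5, 3, -3, -9, 1],
    [4.2, -15, 0.5, 4.5, -4, -13, 1],
    [5.5, -20, 0.5, 6, -5, -17, 1],
    [7, -25, 0.5, 7, -6.5, -21, 1],
  ],
)

```text
time: 2.05
ee_pos: [0.4041, 0.1762, 0.2787]
orientation: [1.784, 2.205, 0.533]
wrist_force: [1.6, -0.2, -1.0]
gripper_width: 0.0939
```

Call:
carry_out(
  deltas=[
    [1.6, -5.2, 0, 1.5, -1.4, -4.5, 1],
    [3.3, -10.4, 0, 3, -2.7, -8.5, 1],
    [5, -15.6, 0, 4.5, -4, -13, 1],
    [6.5, -21, 0, 6, -5.2, -17, 1],
    [7.5, -27, 0, 6.5, -6, -19, 1],
  ],
)

```text
time: 2.55
ee_pos: [0.4729, -0.0645, 0.2792]
orientation: [2.073, 1.786, 0.669]
wrist_force: [1.0, -0.2, -0.7]
gripper_width: 0.0941
```

Run:
```python
from h import *
a=axis(8); k=np.array([.5234,-.0877,.2021])
o=robot.get_obs();print(o["ee_pos"],o["joints"],o["time"],o["dq"].round(3))
delta(k+.09*a, pose(-a,[.139,.99,0]))
o=robot.get_obs()
im=vision.snapshot("wrist"); cv2.imwrite("pics/w1.png",im[:,:,::-1])
pts("wrist",["knob_grip","jig","lever_post","screw_axis","scale_zero","clamp"],o)
```

```text
[ 0.47286497 -0.06450366  0.27920569] [-0.61811976 -0.69537244  2.26352156  0.40740123  1.15270123 -0.55709163] 2.55 [-1.217  0.544 -0.246  0.571 -0.016 -1.036]
delta cm [ 0.33 -2.98 -0.08] deg [-0.66  1.    2.67]
wrist knob_grip 0.89 [ 0.53   -0.0936  0.2013]
wrist jig 0.85 [ 0.6083 -0.0784 -0.0035]
wrist lever_post 0.66 [0.4866 0.0704 0.0845]
wrist screw_axis 0.61 [0.5872 0.0655 0.0416]
wrist scale_zero 0.9 [0.5207 0.0713 0.0457]
wrist scale_zero 0.4 [ 0.5289 -0.0937  0.2039]
wrist clamp 0.64 [0.5862 0.0679 0.0162]
```

View pics/w1.png

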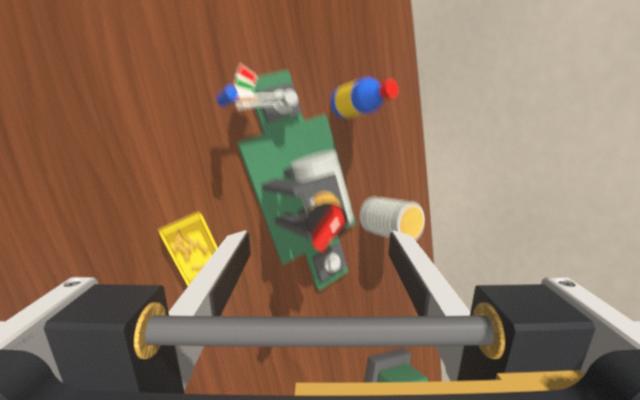

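Call:
carry_out(
  deltas=[
    [0.3, -3, 0, -0.5, 1, 2.5, 1],
    [0.3, -3, 0, -0.5, 1, 2.5, 1],
    [0.3, -3, 0, -0.5, 1, 2.5, 1],
    [0.3, -3, 0, -0.5, 1, 2.5, 1],
    [0.3, -3, 0, -0.5, 1, 2.5, 1],
  ],
)

```text
time: 3.4
ee_pos: [0.4759, -0.0893, 0.2789]
orientation: [2.041, 1.855, 0.656]
wrist_force: [-0.1, -0.3, -0.3]
gripper_width: 0.0937
```

Run:
```python
from h import *
o=robot.get_obs();print(o["ee_pos"],o["joints"],o["time"],o["dq"].round(3))
im=vision.snapshot("wrist"); 
pts("wrist",["knob_grip","lever_post","screw_axis","scale_zero"],o)
m=[(d["p"],d["pixels"]) for d in vision.cut_out("wrist","knob_grip")]
print([(p,x.sum()) for p,x in m])
np.savez("w2.npz",im=im,pos=o["ee_pos"],ori=o["orientation"],m=m[0][1])
c=im[100:320,200:440,::-1]; cv2.imwrite("pics/w2.png",cv2.resize(c,None,fx=2.5,fy=2.5,interpolation=cv2.INTER_CUBIC))
```

```text
[ 0.47585721 -0.08932185  0.27891904] [-0.68006389 -0.63360102  2.22465789  0.43383282  1.18720905 -0.67491097] 3.4 [-0.009  0.003 -0.002  0.001  0.    -0.004]
wrist knob_grip 0.55 [ 0.5301 -0.0904  0.2025]
wrist lever_post 0.88 [0.4878 0.0711 0.0864]
wrist screw_axis 0.71 [0.5884 0.0666 0.0408]
wrist scale_zero 0.58 [0.5188 0.07   0.0445]
[(0.98, np.int64(1490))]
```

View pics/w2.png

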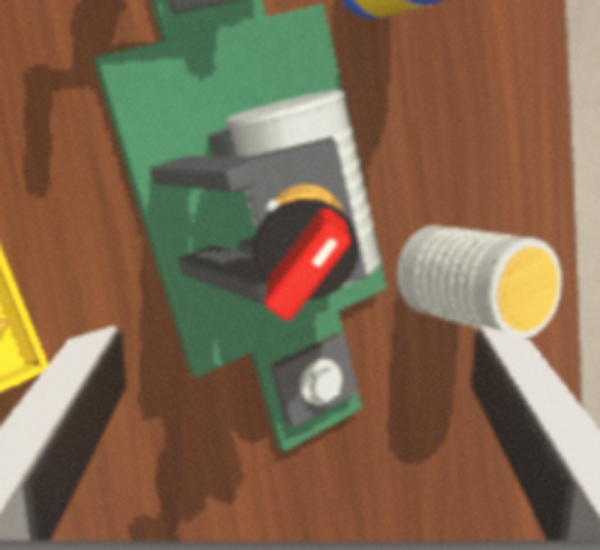

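```bash
cat >> h.py <<'E'
def ray(name,uv,pos=None,ori=None):
    c=vision.calibration(name); f=200/np.tan(np.radians(c["fov_y"])/2)
    K=np.array([[f,0,c["cx"]],[0,f,c["cy"]],[0,0,1]])
    n=cv2.undistortPoints(np.array([[uv]],float),K,np.array([c["k1"],0,0,0,0]))[0,0]
    d=np.array([n[0],n[1],1])
    if name=="wrist":
        T=np.array(c["tool_from_camera"]);Rt=R.from_rotvec(ori).as_matrix()
        return pos+Rt@T[:3,3], Rt@T[:3,:3]@d
    Rm=R.from_rotvec(np.ravel(c["rvec"])).as_matrix(); return -Rm.T@np.ravel(c["tvec"]), Rm.T@d
def hit(o,d,p0,n): return o+d*(((np.array(p0)-o)@n)/(d@n))
E
python3 - <<'E'
from h import *
D=np.load("w2.npz"); pos,ori=D["pos"],D["ori"]
px=lambda u,v:(200+u/2.5-.3,100+v/2.5-.3)
z=np.array([0,0,1.])
C=[hit(*ray("wrist",px(*q),pos,ori),[0,0,.012],z) for q in [(97,60),(325,8),(385,285),(197,375)]]
for c in C: print(c.round(4))
for i,j in [(0,1),(3,2),(3,0),(2,1)]:
    d=C[j]-C[i]; print(i,j,np.linalg.norm(d).round(4),np.degrees(np.arctan2(d[1],d[0])).round(1))
print("centre",(sum(C)/4).round(4))
nut=hit(*ray("wrist",px(322,383),pos,ori),[0,0,.035],z); print("nut",nut.round(4))
a=axis(8); k=np.array([.528,-.089,.202])
fl=hit(*ray("wrist",px(305,249),pos,ori),k-.022*a,a); print("flange->grip",(fl+.022*a).round(4))
fr=pose(-a,[.139,.99,0])
for p,q in [((325,212),(268,300)),((350,228),(295,318))]:
    A,B=[fr.T@(hit(*ray("wrist",px(*w),pos,ori),k+.012*a,a)-k)*1000 for w in (p,q)]
    print("edge",A.round(1),B.round(1),"ang in tool frame xy",np.degrees(np.arctan2(*(A-B)[[1,0]])).round(1))
E
```

```text
[0.5086 0.0141 0.012 ]
[0.6774 0.0373 0.012 ]
[ 0.7061 -0.174   0.012 ]
[ 0.5408 -0.199   0.012 ]
0 1 0.1704 7.8
3 2 0.1672 8.6
3 0 0.2155 98.6
2 1 0.2133 97.7
centre [ 0.6082 -0.0804  0.012 ]
nut [ 0.6251 -0.2246  0.035 ]
flange->grip [ 0.5268 -0.0913  0.201 ]
edge [ 22.5   6.4 -12. ] [-14.6 -16.6 -12. ] ang in tool frame xy 31.8
edge [ 16.   16.5 -12. ] [-22.5  -5.5 -12. ] ang in tool frame xy 29.7
```

The close view gives a jig yaw of about 8.2° from its base edges. The bar lies about 31° from the tool x axis (crop 268,300 to 350,228), and the flange centre is at crop (305,249).

```bash
cat > k.py <<'E'
from h import *
a=axis(8.2); k=np.array([.5275,-.0895,.2015]); y=np.radians(8.2)
F0=pose(-a,[np.sin(8*np.pi/180)*1.0,.99,0])
def grip(turn=0,bar=30.7): return F0@R.from_euler("z",bar+turn,degrees=True).as_matrix()
E
python3 - <<'E'
from k import *
print(a)
delta(k+.035*a,grip()); delta(k-.015*a,grip())
E
```

```text
[-0.52450149 -0.07558182  0.8480481 ]
delta cm [ 3.33 -0.18 -4.78] deg [ 16.01   2.25 -26.18]
delta cm [ 5.95  0.2  -9.02] deg [ 16.01   2.25 -26.18]
```

Call:
carry_out(
  deltas=[
    [0.9, 0, -1.2, 4, 0.5, -6.5, 1],
    [1.8, 0, -2.4, 8, 1.1, -13, 1],
    [2.7, -0.1, -3.6, 12, 1.7, -19.5, 1],
    [3.3, -0.2, -4.8, 16, 2.2, -26.2, 1],
    [3.3, -0.2, -4.8, 16, 2.2, -26.2, 1],
  ],
)

```text
time: 4.2
ee_pos: [0.5082, -0.0917, 0.2288]
orientation: [2.557, 1.292, 0.776]
wrist_force: [-0.1, 0.6, -0.5]
gripper_width: 0.0944
```

Run:
```python
from k import *
o=robot.get_obs();print(o["joints"],o["time"],o["dq"].round(3))
im=vision.snapshot("wrist"); 
pts("wrist",["knob_grip"],o); delta(k-.015*a,grip())
cv2.imwrite("pics/w3.png",im[100:400,120:520,::-1])
```

```text
[-0.62580299 -0.49109346  2.22848076  0.44383139  1.03129154 -0.14951291] 4.2 [-0.007 -0.031 -0.022 -0.002  0.027 -0.094]
wrist knob_grip 0.67 [ 0.5257 -0.0948  0.1993]
delta cm [ 2.66  0.4  -4.23] deg [ 0.1   0.04 -0.11]
```

View pics/w3.png

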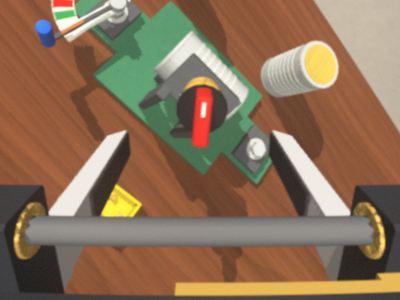

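The bar is now upright in the picture at about (203,118) and centred between the fingers. Going down to grip it.

Call:
carry_out(
  deltas=[
    [0.7, 0.1, -1.1, 0, 0, 0, 1],
    [1.4, 0.2, -2.2, 0, 0, 0, 1],
    [2.1, 0.3, -3.3, 0, 0, 0, 1],
    [2.6, 0.4, -4.2, 0, 0, 0, 1],
    [2.6, 0.4, -4.2, 0, 0, 0, 1],
  ],
)

```text
time: 4.8
ee_pos: [0.5345, -0.088, 0.1882]
orientation: [2.551, 1.296, 0.776]
wrist_force: [-0.5, -0.4, 0.0]
gripper_width: 0.0939
```

Call:
carry_out(
  deltas=[
    [0, 0, 0, 0, 0, 0, -0.3],
    [0, 0, 0, 0, 0, 0, -0.8],
    [0, 0, 0, 0, 0, 0, -0.8],
    [0, 0, 0, 0, 0, 0, -0.8],
    [0, 0, 0, 0, 0, 0, -0.8],
  ],
  force=40,
)

```text
time: 5.3
ee_pos: [0.5346, -0.0881, 0.1885]
orientation: [2.551, 1.296, 0.777]
wrist_force: [-0.2, 0.2, 0.4]
gripper_width: 0.0577
```

Call:
carry_out(
  deltas=[
    [0, 0, 0, 0, 0, 0, -0.9],
    [0, 0, 0, 0, 0, 0, -0.9],
    [0, 0, 0, 0, 0, 0, -0.9],
    [0, 0, 0, 0, 0, 0, -0.9],
    [0, 0, 0, 0, 0, 0, -0.9],
  ],
  force=40,
)

```text
time: 5.8
ee_pos: [0.5346, -0.0881, 0.1886]
orientation: [2.551, 1.296, 0.777]
wrist_force: [2.4, -0.4, 0.0]
gripper_width: 0.0174
```

Run:
```python
from k import *
o=robot.get_obs();print(o); delta(k-.015*a,grip()); print(a*-1.1)
```

```text
{'time': 5.8, 'joints': array([-0.5767135 , -0.36945243,  2.22138923,  0.46039919,  0.90487996,
       -0.16302605]), 'dq': array([-0.00078951, -0.00108205, -0.00346094,  0.00337756, -0.02842965,
       -0.00115651]), 'joint_efforts': array([ 2.36514039e-03, -1.67783600e+01, -3.18252861e+01,  8.18752237e-01,
       -5.74054364e-01,  3.29779100e-02]), 'ee_pos': array([ 0.53460074, -0.08811934,  0.18855452]), 'orientation': array([2.55077355, 1.29602886, 0.77661509]), 'wrist_force': array([ 2.43756778, -0.37783466,  0.01818133]), 'moment': array([-0.3402219 , -0.05946214, -0.26963807]), 'gripper_width': 0.01740367962302717}
delta cm [ 0.08 -0.02  0.02] deg [ 0.1  -0.   -0.18]
[ 0.57695164  0.08314    -0.93285291]
```

Call:
carry_out(
  deltas=[
    [0, 0, 0, 0, 0, 0, -0.9],
    [0, 0, 0, 0, 0, 0, -0.9],
    [0, 0, 0, 0, 0, 0, -0.9],
    [0.1, 0, -0.2, 0, 0, 0, -0.9],
    [0.25, 0, -0.4, 0, 0, 0, -0.9],
  ],
  force=45,
)

```text
time: 6.3
ee_pos: [0.5377, -0.0885, 0.1854]
orientation: [2.55, 1.294, 0.778]
wrist_force: [-0.8, -0.1, 5.0]
gripper_width: 0.014
```

Run:
```python
from k import *
o=robot.get_obs();print(o["ee_pos"],o["wrist_force"],o["wrist_force"]@a,o["gripper_width"],o["moment"])
```

```text
[ 0.53769035 -0.08848464  0.18538722] [-0.80760553 -0.1439147   4.95305858] 4.6348995437217555 0.014024673261487909 [ 0.11501926  0.24754293 -0.44567187]
```

Call:
carry_out(
  deltas=[
    [0.1, 0, -0.15, 0, 0, 0, -0.9],
    [0.2, 0, -0.3, 0, 0, 0, -0.9],
    [0.3, 0, -0.45, 0, 0, 0, -0.9],
    [0.33, 0.05, -0.57, 0, 0, 0, -0.9],
    [0.33, 0.05, -0.57, 0, 0, 0, -0.9],
  ],
)

```text
time: 6.8
ee_pos: [0.5411, -0.088, 0.18]
orientation: [2.55, 1.295, 0.778]
wrist_force: [-5.9, -0.4, 6.4]
gripper_width: 0.0137
```

Run:
```python
from k import *
o=robot.get_obs();print(o["ee_pos"],o["wrist_force"],o["wrist_force"]@a,o["gripper_width"],o["moment"]);d=(o["ee_pos"]-[.5346,-.0881,.1886]); print(d@-a,d+a*(d@-a))
print(R.from_rotvec(o["orientation"]).as_matrix()[:,2]*40)
v=vision.snapshot("scene")
for t in ["knob_grip"]: pts("scene",[t])
```

```text
[ 0.54108383 -0.08799363  0.17999367] [-5.91743123 -0.43878056  6.35192866] 8.52360634615581 0.013739400830595298 [ 0.08198625  0.695142   -0.3052963 ]
0.010707395693856786 [ 0.00086779 -0.00070292  0.00047406]
[ 21.0204747    3.00800618 -33.89825279]
scene knob_grip 0.74 [ 0.5328 -0.0855  0.1973]
scene knob_grip 0.46 [ 7.24e-01  5.78e-02 -4.00e-04]
```

Call:
carry_out(
  deltas=[
    [0.05, 0, -0.1, 0, 0, 0, -0.9],
    [0.05, 0, -0.1, 0, 0, 0, -0.9],
    [0.05, 0, -0.1, 0, 0, 0, -0.9],
    [0.05, 0, -0.1, 0, 0, 0, -0.9],
    [0.05, 0, -0.1, 0, 0, 0, -0.9],
  ],
  force=60,
)

```text
time: 7.4
ee_pos: [0.5415, -0.0879, 0.1794]
orientation: [2.55, 1.295, 0.778]
wrist_force: [-6.3, -1.2, 5.7]
gripper_width: 0.0132
```

Run:
```python
from k import *
o=robot.get_obs();print(o["ee_pos"],o["wrist_force"],o["wrist_force"]@a,o["gripper_width"],o["moment"]);d=(o["ee_pos"]-[.5346,-.0881,.1886]); print(d@-a,d+a*(d@-a))
print(R.from_rotvec(o["orientation"]).as_matrix()[:,2]*8.5)
```

```text
[ 0.54149944 -0.08794496  0.17936018] [-6.25904596 -1.19952207  5.73850741] 8.240071286186133 0.013247952160227831 [ 0.24141999  0.85357679 -0.38638529]
0.011466294457825857 [ 0.00088535 -0.0007116   0.00048415]
[ 4.46456184  0.64206614 -7.20454292]
```

Call:
carry_out(
  deltas=[
    [0.03, 0, -0.05, 1.6, 0.2, -2.5, -0.9],
    [0.03, 0, -0.05, 3.2, 0.4, -5, -0.9],
    [0.03, 0, -0.05, 5.3, 0.7, -8.5, -0.9],
    [0.03, 0, -0.05, 5.3, 0.7, -8.5, -0.9],
    [0.03, 0, -0.05, 5.3, 0.7, -8.5, -0.9],
  ],
)

```text
time: 7.9
ee_pos: [0.5418, -0.0881, 0.1793]
orientation: [2.688, 1.084, 0.809]
wrist_force: [-6.1, -1.5, 7.2]
gripper_width: 0.0132
```

```bash
cat > st.py <<'E'
from k import *
o=robot.get_obs();M=R.from_rotvec(o["orientation"]).as_matrix()
d=(o["ee_pos"]-[.5346,-.0881,.1886])
print("t",o["time"],"F_ax",(o["wrist_force"]@a).round(2),"F_tool",(M.T@o["wrist_force"]).round(2),"M_tool",(M.T@o["moment"]).round(3),"w",o["gripper_width"],"in",(d@-a).round(4),"lat",(d+a*(d@-a)).round(4))
Q=grip().T@M; print("turn",np.degrees(R.from_matrix(Q).as_rotvec()).round(2),"j6",o["joints"][5],"1deg",M[:,2])
E
python3 st.py
```

```text
t 7.9 F_ax 9.42 F_tool [-1.55 -0.39 -9.42] M_tool [ 0.56  -0.514  0.02 ] w 0.01319698787110137 in 0.0117 lat [ 0.001  -0.0009  0.0006]
turn [-0.06  0.06  9.72] j6 0.004432599440876843 1deg [ 0.52573464  0.07555907 -0.84728621]
```

Turning is free, with about 0.02 N m about the axis, so the knob is unlocked. Turning on.

Call:
carry_out(
  deltas=[
    [0.03, 0, -0.05, 3.7, 0.5, -5.9, -0.9],
    [0.03, 0, -0.05, 7.9, 1.1, -12.7, -0.9],
    [0.03, 0, -0.05, 12.1, 1.7, -19.5, -0.9],
    [0.03, 0, -0.05, 15.8, 2.3, -25.4, -0.9],
    [0.03, 0, -0.05, 18.4, 2.6, -29.7, -0.9],
  ],
)

```text
time: 8.4
ee_pos: [0.5422, -0.0891, 0.1794]
orientation: [-2.979, -0.228, -0.858]
wrist_force: [-7.0, -4.0, 7.2]
gripper_width: 0.0133
```

```bash
python3 st.py
```

```text
t 8.4 F_ax 10.08 F_tool [ -2.53   3.02 -10.08] M_tool [-0.459 -0.858 -0.058] w 0.01332268210869663 in 0.0117 lat [ 0.0014 -0.0018  0.0007]
turn [-2.100e-01  2.000e-02  4.484e+01] j6 0.6187697221472916 1deg [ 0.52638422  0.07258004 -0.84714331]
```

Call:
carry_out(
  deltas=[
    [0.03, 0, -0.05, 3.7, 0.5, -5.9, -0.9],
    [0.03, 0, -0.05, 7.9, 1.1, -12.7, -0.9],
    [0.03, 0, -0.05, 12.1, 1.7, -19.5, -0.9],
    [0.03, 0, -0.05, 15.3, 2.1, -24.6, -0.9],
    [0.03, 0, -0.05, 16.3, 2.3, -26.2, -0.9],
  ],
)

```text
time: 8.9
ee_pos: [0.5422, -0.0901, 0.1791]
orientation: [-2.807, 0.551, -0.776]
wrist_force: [-8.3, -4.0, 6.1]
gripper_width: 0.0131
```

```bash
python3 st.py
```

```text
t 8.9 F_ax 9.8 F_tool [-2.19  4.54 -9.79] M_tool [-0.849 -0.774  0.018] w 0.01313592736450695 in 0.0119 lat [ 0.0013 -0.0029  0.0006]
turn [-2.900e-01 -6.000e-02  7.577e+01] j6 1.1601571005093168 1deg [ 0.52490754  0.07077408 -0.84821171]
```

Call:
carry_out(
  deltas=[
    [0.02, 0.05, -0.04, 1.3, 0.2, -2.1, -0.9],
    [0.02, 0.1, -0.04, 2.6, 0.3, -4.2, -0.9],
    [0.02, 0.1, -0.04, 3.7, 0.5, -5.9, -0.9],
    [0.02, 0.1, -0.04, 3.7, 0.5, -5.9, -0.9],
    [0.02, 0.1, -0.04, 3.7, 0.5, -5.9, -0.9],
  ],
)

```text
time: 9.4
ee_pos: [0.5422, -0.0903, 0.1788]
orientation: [-2.746, 0.712, -0.752]
wrist_force: [-8.7, -4.5, 6.4]
gripper_width: 0.0132
```

```bash
python3 st.py
```

```text
t 9.4 F_ax 10.36 F_tool [ -1.62   5.28 -10.33] M_tool [-1.037 -0.556  0.037] w 0.013240676959758144 in 0.0121 lat [ 0.0012 -0.0031  0.0005]
turn [-0.41 -0.12 82.61] j6 1.2823367042221363 1deg [ 0.5241966   0.06874646 -0.84881791]
```

Call:
carry_out(
  deltas=[
    [0, 0.1, 0, 1, 0.1, -1.7, -0.9],
    [0, 0.1, 0, 2, 0.3, -3.4, -0.9],
    [0, 0.1, 0, 3.2, 0.4, -5.1, -0.9],
    [0, 0.1, 0, 3.2, 0.4, -5.1, -0.9],
    [0, 0.1, 0, 3.2, 0.4, -5.1, -0.9],
  ],
)

```text
time: 9.9
ee_pos: [0.5424, -0.0908, 0.1796]
orientation: [-2.689, 0.844, -0.733]
wrist_force: [-6.5, -5.1, 7.3]
gripper_width: 0.013
```

```bash
python3 st.py
python3 - <<'E'
from h import *
im=vision.snapshot("scene"); c=cv2.resize(im[120:320,180:400,::-1],None,fx=2.5,fy=2.5)
im=vision.snapshot("wrist"); c2=cv2.resize(im[100:400,170:470,::-1],(500,500))
cv2.imwrite("pics/t.png",cv2.resize(np.hstack([cv2.resize(c,(500,500)),c2]),(800,400)))
E
```

```text
t 9.9 F_ax 9.95 F_tool [ 1.27  4.62 -9.91] M_tool [-1.033 -0.228 -0.636] w 0.01301048259847716 in 0.0115 lat [ 0.0017 -0.0036  0.0008]
turn [-0.63 -0.11 88.35] j6 1.3863785403137923 1deg [ 0.52466598  0.06553154 -0.8487822 ]
```

View pics/t.png

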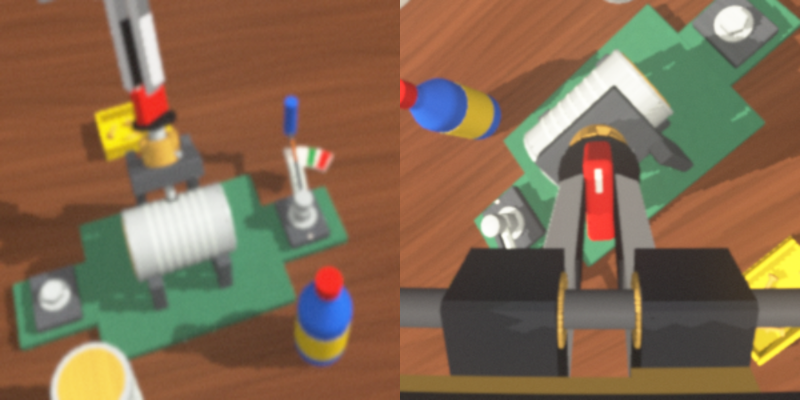

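The turn hit its stop, with a moment of −0.64 N m. I'll ease the turn back a little and let the knob rise.

Call:
carry_out(
  deltas=[
    [0, 0.05, 0, -1, -0.1, 1.7, -0.9],
    [0, 0.1, 0, -2.1, -0.3, 3.4, -0.9],
    [-0.12, 0.1, 0.2, -2.1, -0.3, 3.4, -0.9],
    [-0.25, 0.1, 0.4, -2.1, -0.3, 3.4, -0.9],
    [-0.37, 0.05, 0.6, -2.1, -0.3, 3.4, -0.9],
  ],
)

```text
time: 10.5
ee_pos: [0.5386, -0.0914, 0.1857]
orientation: [-2.734, 0.752, -0.751]
wrist_force: [-3.0, -3.9, 3.1]
gripper_width: 0.0131
```

```bash
python3 st.py
```

```text
t 10.5 F_ax 4.5 F_tool [ 1.14  3.52 -4.45] M_tool [-0.679 -0.202 -0.03 ] w 0.01305311570063558 in 0.0043 lat [ 0.0017 -0.0036  0.0007]
turn [-0.78 -0.13 84.22] j6 1.3195479252533653 1deg [ 0.52510096  0.06294021 -0.84870932]
```

Call:
carry_out(
  deltas=[
    [-0.05, 0, 0.1, 0, 0, 0, -0.9],
    [-0.05, 0, 0.1, 0, 0, 0, -0.5],
    [-0.05, 0, 0.1, 0, 0, 0, 0],
    [-0.05, 0, 0.1, 0, 0, 0, 0.3],
    [-0.05, 0, 0.1, 0, 0, 0, 0.3],
  ],
)

```text
time: 11.0
ee_pos: [0.538, -0.0912, 0.1865]
orientation: [-2.734, 0.752, -0.75]
wrist_force: [-0.1, -0.4, 0.9]
gripper_width: 0.042
```

```bash
python3 st.py
```

```text
t 11.0 F_ax 0.86 F_tool [ 0.53  0.11 -0.86] M_tool [-0.104 -0.301  0.105] w 0.04204245192157419 in 0.0033 lat [ 0.0016 -0.0033  0.0007]
turn [-0.76 -0.16 84.2 ] j6 1.3200562854550983 1deg [ 0.52466702  0.06332605 -0.84894896]
```

Call:
carry_out(
  deltas=[
    [-0.8, -0.1, 1.3, 0, 0, 0, 0.6],
    [-1.8, -0.2, 2.9, 0, 0, 0, 0.6],
    [-3, -0.4, 4.9, 0, 0, 0, 0.6],
    [-4.7, -0.6, 7.6, 0, 0, 0, 0.6],
    [-4.7, -0.6, 7.6, 0, 0, 0, 0.6],
  ],
)

```text
time: 11.5
ee_pos: [0.4918, -0.0986, 0.2671]
orientation: [-2.735, 0.751, -0.762]
wrist_force: [0.0, 0.1, 0.2]
gripper_width: 0.0749
```

Run:
```python
from k import *
o=robot.get_obs(); print(o["dq"].round(2))
im=vision.snapshot("wrist"); pts("wrist",["knob_grip","lever_post","scale_zero","screw_axis"],o)
np.savez("w4.npz",im=im,pos=o["ee_pos"],ori=o["orientation"])
cv2.imwrite("pics/w4.png",cv2.resize(im[80:320,200:440,::-1],None,fx=2.5,fy=2.5,interpolation=cv2.INTER_CUBIC))
```

```text
[ 0.02  0.06  0.04 -0.   -0.05  0.  ]
wrist knob_grip 0.82 [ 0.5333 -0.0928  0.1992]
wrist lever_post none
wrist scale_zero 0.81 [0.5168 0.0716 0.0455]
wrist screw_axis 0.9 [0.5898 0.0673 0.0417]
```

View pics/w4.png

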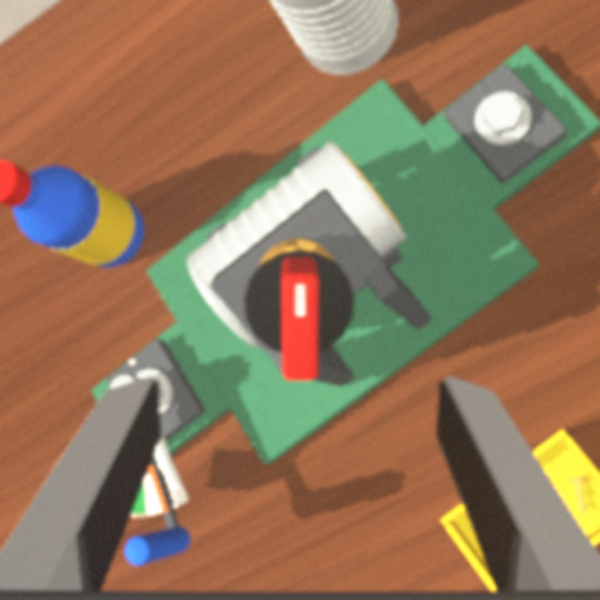

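The bar stayed in line with the fingers through about 84° of turn, at crop (300,318), and sits about 4–5 mm in, so it is seated. Next is the lever.

```bash
cat > l.py <<'E'
from h import *
S=np.array([.5875,.0677]); P=np.array([.4873,.0712])
D=pose([0,0,-1],[1,0,0])
E
python3 - <<'E'
from l import *
delta([P[0],P[1],.20],D)
E
```

```text
delta cm [-0.33 16.79 -6.06] deg [-12.29  29.71  29.96]
```

Call:
carry_out(
  deltas=[
    [-1, 1, 1, -1.5, 4, 4, 0.9],
    [-2, 4, 1, -3.5, 8.5, 8.5, 0.9],
    [-2, 8, 1, -5.5, 14, 14, 0.9],
    [-1.5, 12, 0, -7.5, 19, 19, 0.9],
    [-1, 16, -2, -10, 24, 24, 0.9],
  ],
)

```text
time: 12.25
ee_pos: [0.4819, 0.0649, 0.2413]
orientation: [-3.097, 0.155, -0.156]
wrist_force: [-0.2, -0.4, 0.1]
gripper_width: 0.0891
```

Run:
```python
from l import *
o=robot.get_obs();print(o["joints"],o["wrist_force"]);delta([P[0],P[1],.18],D)
```

```text
[-0.12821906 -0.27916782  1.9753245   0.0455492   1.3481142   1.53442303] [-0.17350361 -0.39046317  0.08697956]
delta cm [ 0.54  0.63 -6.13] deg [-2.11  5.77  5.71]
```

Call:
carry_out(
  deltas=[
    [0.2, 0.3, -2, -1, 3, 3, 0.9],
    [0.5, 0.6, -4, -2.1, 5.8, 5.7, 0.9],
    [0.5, 0.6, -6.1, -2.1, 5.8, 5.7, 0.9],
    [0.5, 0.6, -6.1, -2.1, 5.8, 5.7, 0.9],
    [0.5, 0.6, -6.1, -2.1, 5.8, 5.7, 0.9],
  ],
)

```text
time: 12.75
ee_pos: [0.4864, 0.0711, 0.1794]
orientation: [-3.141, -0.0, 0.004]
wrist_force: [0.3, 0.2, 0.3]
gripper_width: 0.0895
```

Run:
```python
from l import *
o=robot.get_obs()
im=vision.snapshot("wrist"); pts("wrist",["lever_post","scale_zero","screw_axis"],o)
delta([P[0],P[1],.072],D); print(o["joints"].round(2))
cv2.imwrite("pics/w5.png",cv2.resize(im[:,120:520,::-1],(600,600),interpolation=cv2.INTER_CUBIC))
```

```text
wrist lever_post 0.92 [0.4882 0.071  0.0793]
wrist scale_zero 0.94 [0.5204 0.0745 0.0445]
wrist screw_axis 0.6 [0.5897 0.0664 0.0394]
delta cm [ -0.02   0.06 -10.96] deg [0.01 0.11 0.03]
[-0.09 -0.13  1.96  0.    1.31  1.48]
```

View pics/w5.png

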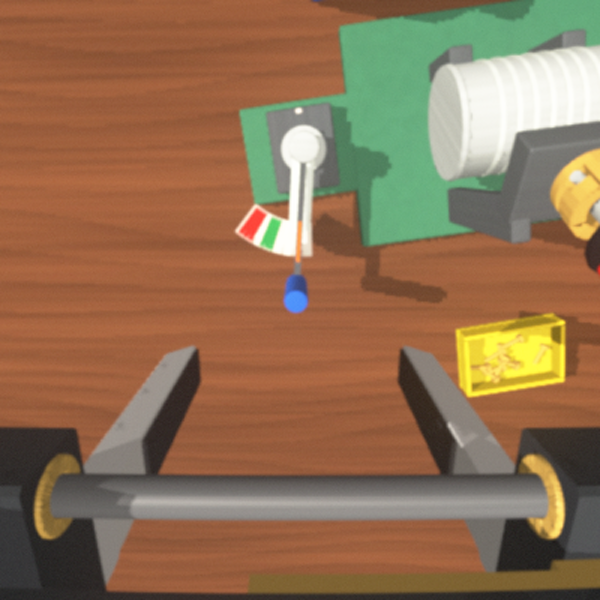

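The post, at (296,293), is centred between the fingers, and the green band lies on the +y side at (272,235). Going down.

Call:
carry_out(
  deltas=[
    [0.1, 0, -3, 0, 0, 0, 0.9],
    [0.1, 0, -6, 0, 0, 0, 0.7],
    [0.1, 0, -9, 0, 0, 0, 0.3],
    [0.1, 0, -10.9, 0, 0, 0, 0],
    [0.1, 0, -10.9, 0, 0, 0, -0.5],
  ],
  force=15,
)

```text
time: 13.45
ee_pos: [0.4866, 0.0706, 0.0707]
orientation: [-3.141, 0.002, 0.004]
wrist_force: [0.3, 0.7, 0.2]
gripper_width: 0.0608
```

Call:
carry_out(
  deltas=[
    [0, 0, 0, 0, 0, 0, -0.8],
    [0, 0, 0, 0, 0, 0, -0.8],
    [0, 0, 0, 0, 0, 0, -0.8],
    [0, 0, 0, 0, 0, 0, -0.8],
    [0, 0, 0, 0, 0, 0, -0.8],
  ],
)

```text
time: 13.95
ee_pos: [0.487, 0.0705, 0.0713]
orientation: [-3.141, 0.002, 0.002]
wrist_force: [-1.1, -0.2, -0.9]
gripper_width: 0.021
```

Run:
```python
from l import *
o=robot.get_obs(); print({k:o[k] for k in ("ee_pos","wrist_force","moment","gripper_width","time")})
```

```text
{'ee_pos': array([0.4870417 , 0.07054594, 0.07131733]), 'wrist_force': array([-1.08415568, -0.23012581, -0.89972048]), 'moment': array([0.03620162, 0.20966138, 0.05622354]), 'gripper_width': 0.020990168206321505, 'time': 13.95}
```

Call:
carry_out(
  deltas=[
    [0, 0, 0, 0, 0, 0, -0.8],
    [0, 0, 0, 0, 0, 0, -0.8],
    [0, 0, 0, 0, 0, 0, -0.8],
    [0, 0, 0, 0, 0, 0, -0.8],
    [0, 0, 0, 0, 0, 0, -0.8],
  ],
)

```text
time: 14.45
ee_pos: [0.4869, 0.0706, 0.0713]
orientation: [-3.141, 0.002, 0.003]
wrist_force: [-1.2, 1.1, 1.2]
gripper_width: 0.0156
```

Run:
```python
from l import *
o=robot.get_obs(); print({k:o[k] for k in ("ee_pos","wrist_force","moment","gripper_width","time")})
p=o["ee_pos"][:2]
for th in (.08,.16,.24,.32):
    c,s=np.cos(th),np.sin(th); d=p-S
    print(th,np.degrees(th).round(1),((np.array([c*d[0]+s*d[1],-s*d[0]+c*d[1]])+S-p)*100).round(2))
```

```text
{'ee_pos': array([0.48689113, 0.07060898, 0.07129813]), 'wrist_force': array([-1.20957648,  1.07013131,  1.2439944 ]), 'moment': array([0.18229902, 0.44748027, 0.04500956]), 'gripper_width': 0.01559326432541256, 'time': 14.45}
0.08 4.6 [0.06 0.8 ]
0.16 9.2 [0.17 1.6 ]
0.24 13.8 [0.36 2.38]
0.32 18.3 [0.6  3.15]
```

Call:
carry_out(
  deltas=[
    [0, 0.4, 0, 0, 0, -2.3, -0.8],
    [0.06, 0.8, 0, 0, 0, -4.6, -0.8],
    [0.1, 1.2, 0, 0, 0, -6.9, -0.8],
    [0.17, 1.6, 0, 0, 0, -9.2, -0.8],
    [0.17, 1.6, 0, 0, 0, -9.2, -0.8],
  ],
)

```text
time: 14.95
ee_pos: [0.4885, 0.086, 0.0713]
orientation: [3.13, -0.252, -0.003]
wrist_force: [-1.6, -3.9, 1.0]
gripper_width: 0.0154
```

```bash
cat > ls.py <<'E'
from l import *
o=robot.get_obs(); print({k:np.round(o[k],4) for k in ("ee_pos","wrist_force","gripper_width","time")})
d=o["ee_pos"][:2]-S; d0=np.array([.4869,.0706])-S
t0=np.arctan2(d0[1],d0[0]); t=np.arctan2(d[1],d[0])
print("lever",((t0-t+np.pi)%(2*np.pi)-np.pi).round(3),"r",np.linalg.norm(d).round(4),"torque",(np.cross(d,o["wrist_force"][:2])).round(3))
E
python3 -W ignore ls.py
```

```text
{'ee_pos': array([0.4885, 0.086 , 0.0713]), 'wrist_force': array([-1.5856, -3.8516,  1.0337]), 'gripper_width': np.float64(0.0154), 'time': np.float64(14.95)}
lever 0.154 r 0.1007 torque 0.41
```

Call:
carry_out(
  deltas=[
    [0.08, 0.4, 0, 0, 0, -2.3, -0.8],
    [0.18, 0.8, 0, 0, 0, -4.6, -0.8],
    [0.3, 1.2, 0, 0, 0, -6.9, -0.8],
    [0.44, 1.62, 0, 0, 0, -9.2, -0.8],
    [0.44, 1.62, 0, 0, 0, -9.2, -0.8],
  ],
)

```text
time: 15.45
ee_pos: [0.4923, 0.1008, 0.0711]
orientation: [3.097, -0.499, -0.006]
wrist_force: [-3.8, -6.3, 1.8]
gripper_width: 0.0156
```

```bash
python3 -W ignore ls.py
python3 - <<'E'
from l import *
im=vision.snapshot("scene"); a=cv2.resize(im[150:270,270:390,::-1],(400,400),interpolation=cv2.INTER_CUBIC)
pts("scene",["scale_zero"])
im=vision.snapshot("side"); b=cv2.resize(im[180:320,260:400,::-1],(400,400),interpolation=cv2.INTER_CUBIC)
cv2.imwrite("pics/lv.png",np.hstack([a,b]))
E
```

```text
{'ee_pos': array([0.4923, 0.1008, 0.0711]), 'wrist_force': array([-3.7634, -6.2737,  1.8281]), 'gripper_width': np.float64(0.0156), 'time': np.float64(15.45)}
lever 0.306 r 0.1008 torque 0.722
scene scale_zero none
```

View pics/lv.png

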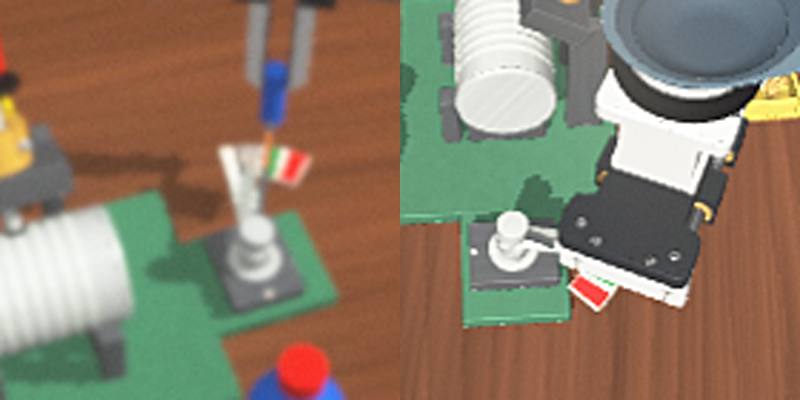

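The scene crop shows the pointer in the low part of the green band, around (270,150), and the scale hasn't moved. The position gives 0.306 rad and the force about 0.27, so I'll nudge it a little further and hold.

Call:
carry_out(
  deltas=[
    [0.06, 0.15, 0, 0, 0, -1, -0.8],
    [0.11, 0.33, 0, 0, 0, -1.5, -0.8],
    [0.11, 0.33, 0, 0, 0, -1.5, -0.8],
    [0.11, 0.33, 0, 0, 0, -1.5, -0.8],
    [0.11, 0.33, 0, 0, 0, -1.5, -0.8],
  ],
)

```text
time: 16.1
ee_pos: [0.4928, 0.1019, 0.0711]
orientation: [3.086, -0.536, -0.008]
wrist_force: [-3.0, -7.6, 3.3]
gripper_width: 0.015
```

Call:
carry_out(
  deltas=[
    [0, 0, 0, 0, 0, 0, -0.8],
    [0, 0, 0, 0, 0, 0, -0.8],
    [0, 0, 0, 0, 0, 0, -0.8],
    [0, 0, 0, 0, 0, 0, -0.8],
    [0, 0, 0, 0, 0, 0, -0.8],
  ],
)

```text
time: 16.6
ee_pos: [0.4923, 0.1001, 0.0711]
orientation: [3.083, -0.532, -0.01]
wrist_force: [-4.0, -7.1, 3.4]
gripper_width: 0.0154
```

```bash
python3 -W ignore ls.py
python3 - <<'E'
from l import *
im=vision.snapshot("scene"); a=cv2.resize(im[175:245,310:380,::-1],(500,500),interpolation=cv2.INTER_CUBIC)
cv2.imwrite("pics/lv2.png",a)
E
```

```text
{'ee_pos': array([0.4923, 0.1001, 0.0711]), 'wrist_force': array([-4.0284, -7.0507,  3.3718]), 'gripper_width': np.float64(0.0154), 'time': np.float64(16.6)}
lever 0.299 r 0.1006 torque 0.802
```

View pics/lv2.png

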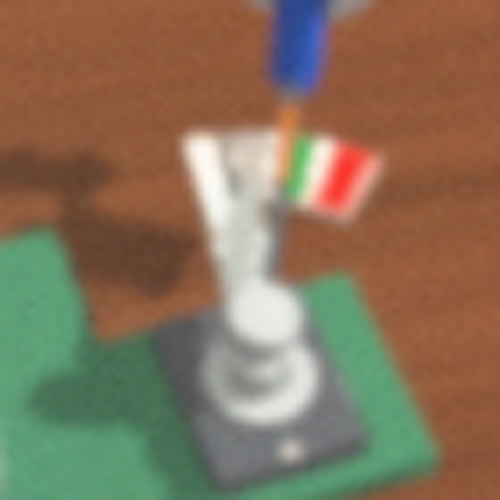

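Run:
```python
from l import *
o=robot.get_obs(); im=vision.snapshot("scene"); c=vision.calibration("scene"); f=200/np.tan(np.radians(c["fov_y"])/2)
K=np.array([[f,0,c["cx"]],[0,f,c["cy"]],[0,0,1]])
def proj(p): return cv2.projectPoints(np.array([p],float),np.array(c["rvec"]),np.array(c["tvec"]),K,np.array([c["k1"],0,0,0,0]))[0][0,0]
b=np.arctan2(.0706-S[1],.4869-S[0])
for th in np.arange(-.1,.66,.04):
    row=[]
    for r,z in ((.067,.043),(.075,.043)):
        u=proj([S[0]+r*np.cos(b-th),S[1]+r*np.sin(b-th),z]); row.append((u.round(1).tolist(),cv2.getRectSubPix(im,(1,1),tuple(map(float,u)))[0,0].tolist()))
    print(round(th,2),row)
for r,z in ((.1,.075),(.1,.06),(.085,.055)):
  for th in (.25,.3,.35): print(r,z,th,proj([S[0]+r*np.cos(b-th),S[1]+r*np.sin(b-th),z]).round(1), )
print(proj([S[0],S[1],.06]).round(1))
```

```text
-0.1 [([337.0, 199.4], [223, 200, 181]), ([336.1, 196.7], [216, 192, 175])]
-0.06 [([338.2, 199.1], [248, 241, 232]), ([337.3, 196.4], [248, 242, 232])]
-0.02 [([339.3, 199.0], [249, 246, 238]), ([338.6, 196.2], [250, 246, 238])]
0.02 [([340.5, 198.8], [229, 222, 212]), ([339.9, 196.1], [228, 219, 207])]
0.06 [([341.6, 198.7], [193, 185, 173]), ([341.2, 195.9], [196, 184, 172])]
0.1 [([342.8, 198.6], [196, 187, 174]), ([342.5, 195.9], [212, 199, 185])]
0.14 [([344.0, 198.6], [206, 196, 183]), ([343.8, 195.8], [214, 201, 187])]
0.18 [([345.2, 198.6], [215, 205, 191]), ([345.1, 195.8], [212, 202, 187])]
0.22 [([346.4, 198.6], [226, 217, 200]), ([346.4, 195.9], [221, 210, 195])]
0.26 [([347.5, 198.7], [228, 208, 187]), ([347.7, 195.9], [228, 199, 181])]
0.3 [([348.7, 198.8], [212, 173, 135]), ([349.1, 196.1], [227, 171, 127])]
0.34 [([349.9, 199.0], [166, 164, 99]), ([350.4, 196.2], [173, 166, 99])]
0.38 [([351.1, 199.1], [117, 182, 104]), ([351.7, 196.4], [120, 186, 110])]
0.42 [([352.2, 199.4], [172, 213, 159]), ([353.0, 196.7], [184, 222, 171])]
0.46 [([353.4, 199.6], [234, 223, 197]), ([354.2, 197.0], [242, 232, 212])]
0.5 [([354.5, 199.9], [249, 187, 170]), ([355.5, 197.3], [251, 186, 169])]
0.54 [([355.6, 200.3], [251, 112, 101]), ([356.8, 197.7], [250, 99, 88])]
0.58 [([356.7, 200.6], [251, 65, 56]), ([358.0, 198.1], [250, 62, 51])]
0.62 [([357.8, 201.0], [249, 83, 73]), ([359.2, 198.5], [250, 93, 79])]
0.1 0.075 0.25 [348.7 178.5]
0.1 0.075 0.3 [350.9 178.7]
0.1 0.075 0.35 [353.1 179. ]
0.1 0.06 0.25 [348.4 182.8]
0.1 0.06 0.3 [350.5 183. ]
0.1 0.06 0.35 [352.7 183.3]
0.085 0.055 0.25 [347.9 189.2]
0.085 0.055 0.3 [349.8 189.4]
0.085 0.055 0.35 [351.6 189.6]
[346.1 218.6]
```

The scale colours put the green/white edge at nominal 0.425 and white/red at 0.51, so the true bend is about 0.03 lower, near 0.275. Pulling about 5 mm more brings it to the middle of the band.

Call:
carry_out(
  deltas=[
    [0.05, 0.2, 0, 0, 0, -1, -0.8],
    [0.1, 0.35, 0, 0, 0, -2, -0.8],
    [0.17, 0.55, 0, 0, 0, -2.8, -0.8],
    [0.17, 0.55, 0, 0, 0, -2.8, -0.8],
    [0.17, 0.55, 0, 0, 0, -2.8, -0.8],
  ],
)

```text
time: 17.2
ee_pos: [0.4935, 0.1035, 0.071]
orientation: [3.065, -0.604, -0.011]
wrist_force: [-2.5, -8.5, 2.2]
gripper_width: 0.0152
```

```bash
python3 -W ignore ls.py
```

```text
{'ee_pos': array([0.4935, 0.1035, 0.071 ]), 'wrist_force': array([-2.5069, -8.5177,  2.2113]), 'gripper_width': np.float64(0.0152), 'time': np.float64(17.2)}
lever 0.335 r 0.1006 torque 0.89
```

Call:
carry_out(
  deltas=[
    [0.03, 0.15, 0, 0, 0, 0, -0.8],
    [0.03, 0.15, 0, 0, 0, 0, -0.8],
    [0.03, 0.15, 0, 0, 0, 0, -0.8],
    [0.03, 0.15, 0, 0, 0, 0, -0.8],
    [0.03, 0.15, 0, 0, 0, 0, -0.8],
  ],
)

```text
time: 17.7
ee_pos: [0.4933, 0.1029, 0.071]
orientation: [3.062, -0.6, -0.013]
wrist_force: [-3.4, -8.1, 2.3]
gripper_width: 0.0154
```

```bash
python3 -W ignore ls.py
```

```text
{'ee_pos': array([0.4933, 0.1029, 0.071 ]), 'wrist_force': array([-3.3598, -8.1288,  2.2637]), 'gripper_width': np.float64(0.0154), 'time': np.float64(17.7)}
lever 0.329 r 0.1006 torque 0.884
```

Call:
carry_out(
  deltas=[
    [0.03, 0.15, 0, 0, 0, 0, -0.8],
    [0.03, 0.15, 0, 0, 0, 0, -0.8],
    [0.03, 0.15, 0, 0, 0, 0, -0.8],
    [0.03, 0.15, 0, 0, 0, 0, -0.8],
    [0.03, 0.15, 0, 0, 0, 0, -0.8],
  ],
)

```text
time: 18.2
ee_pos: [0.4932, 0.1023, 0.071]
orientation: [3.058, -0.597, -0.014]
wrist_force: [-3.4, -8.3, 2.3]
gripper_width: 0.0156
```

```bash
python3 -W ignore ls.py
python3 - <<'E'
from l import *
im=vision.snapshot("scene")
for v in (194,196,198): print(v,[im[v,u].tolist() for u in range(345,360)])
p=np.array(robot.get_obs()["ee_pos"][:2]); d=p-S
for th in (.11,.22,.33):
    c,s=np.cos(-th),np.sin(-th); print(th,((np.array([c*d[0]+s*d[1],-s*d[0]+c*d[1]])+S-p)*100).round(2))
E
```

```text
{'ee_pos': array([0.4932, 0.1023, 0.071 ]), 'wrist_force': array([-3.4135, -8.3257,  2.2977]), 'gripper_width': np.float64(0.0156), 'time': np.float64(18.2)}
lever 0.323 r 0.1005 torque 0.903
194 [[201, 184, 169], [198, 181, 165], [198, 183, 168], [195, 178, 158], [205, 164, 134], [218, 149, 99], [197, 145, 85], [156, 147, 92], [159, 164, 117], [190, 177, 147], [210, 178, 156], [201, 152, 133], [182, 114, 93], [167, 96, 69], [160, 92, 66]]
196 [[214, 201, 187], [216, 205, 190], [221, 213, 197], [226, 216, 193], [223, 190, 156], [216, 164, 110], [177, 161, 93], [139, 186, 116], [180, 218, 165], [234, 233, 211], [249, 230, 217], [249, 188, 171], [246, 121, 106], [243, 86, 71], [237, 78, 62]]
198 [[213, 202, 189], [219, 208, 194], [222, 214, 198], [223, 206, 181], [220, 175, 137], [201, 157, 102], [157, 167, 99], [151, 199, 136], [217, 229, 193], [246, 234, 218], [250, 203, 186], [251, 135, 122], [250, 72, 64], [250, 54, 48], [250, 74, 62]]
0.11 [-0.32 -1.06]
0.22 [-0.53 -2.14]
0.33 [-0.61 -3.24]
```

It held for over a second with the pointer at about 0.30, and position, force and image all agree. Now letting the lever back slowly along its arc.

Call:
carry_out(
  deltas=[
    [-0.12, -0.4, 0, 0, 0, 3, -0.8],
    [-0.22, -0.8, 0, 0, 0, 6, -0.8],
    [-0.32, -1.2, 0, 0, 0, 9, -0.8],
    [-0.41, -1.6, 0, 0, 0, 12, -0.8],
    [-0.48, -2, 0, 0, 0, 15, -0.8],
  ],
)

```text
time: 18.75
ee_pos: [0.488, 0.0813, 0.0711]
orientation: [3.107, -0.189, -0.01]
wrist_force: [-2.1, -2.8, 1.2]
gripper_width: 0.0153
```

```bash
python3 -W ignore ls.py
```

```text
{'ee_pos': array([0.488 , 0.0813, 0.0711]), 'wrist_force': array([-2.1492, -2.807 ,  1.1965]), 'gripper_width': np.float64(0.0153), 'time': np.float64(18.75)}
lever 0.107 r 0.1005 torque 0.309
```

Call:
carry_out(
  deltas=[
    [-0.03, -0.35, 0, 0, 0, 3, -0.8],
    [-0.06, -0.7, 0, 0, 0, 6, -0.8],
    [-0.08, -1, 0, 0, 0, 7, -0.8],
    [-0.08, -1, 0, 0, 0, 7, -0.8],
    [-0.08, -1, 0, 0, 0, 7, -0.8],
  ],
)

```text
time: 19.25
ee_pos: [0.487, 0.0712, 0.0711]
orientation: [3.113, 0.0, -0.008]
wrist_force: [-3.3, -1.2, 2.2]
gripper_width: 0.0155
```

Call:
carry_out(
  deltas=[
    [0, 0, 0, 0, 0, 0, -0.6],
    [0, 0, 0, 0, 0, 0, -0.3],
    [0, 0, 0, 0, 0, 0, 0.1],
    [0, 0, 0, 0, 0, 0, 0.4],
    [0, 0, 0, 0, 0, 0, 0.4],
  ],
)

```text
time: 19.75
ee_pos: [0.4871, 0.0713, 0.0711]
orientation: [3.113, 0.0, -0.008]
wrist_force: [-0.2, 0.4, -0.4]
gripper_width: 0.0474
```

```bash
python3 -W ignore ls.py
```

```text
{'ee_pos': array([0.4871, 0.0713, 0.0711]), 'wrist_force': array([-0.1984,  0.4378, -0.3955]), 'gripper_width': np.float64(0.0474), 'time': np.float64(19.75)}
lever 0.007 r 0.1004 torque -0.043
```

Call:
carry_out(
  deltas=[
    [0, 0, 1.5, 0, 0, 0, 0.4],
    [0, 0, 4, 0, 0, 0, 0.4],
    [0, 0, 8, 0, 0, 0, 0.4],
    [0, 0, 12, 0, 0, 0, 0.4],
    [-2, 0, 15, 0, 0, 0, 0.4],
  ],
)

```text
time: 20.25
ee_pos: [0.4687, 0.0711, 0.2241]
orientation: [3.113, 0.0, -0.002]
wrist_force: [-0.3, 0.1, 0.8]
gripper_width: 0.0658
```

Call:
carry_out(
  deltas=[
    [-2, 2, 2, 0, 0, 0, 0.4],
    [-3, 4, 3, 0, 0, 0, 0.4],
    [-3, 4, 3, 0, 0, 0, 0.4],
    [-3, 4, 3, 0, 0, 0, 0.4],
    [-3, 4, 3, 0, 0, 0, 0.4],
  ],
)

```text
time: 20.75
ee_pos: [0.4385, 0.1105, 0.253]
orientation: [3.112, -0.001, -0.005]
wrist_force: [0.5, 0.4, -0.2]
gripper_width: 0.0657
```

```bash
python3 -W ignore - <<'E'
from l import *
o=robot.get_obs(); print(o["wrist_force"].round(2),o["time"])
im=vision.snapshot("wrist"); pts("wrist",["lever_post","scale_zero"],o)
s=vision.snapshot("scene"); pts("scene",["knob_grip","scale_zero","lever_post","screw_tray","spare_can","oil_bottle"])
a=cv2.resize(s[120:280,230:390,::-1],(400,400),interpolation=cv2.INTER_CUBIC)
b=cv2.resize(im[0:300,170:470,::-1],(400,400))
cv2.imwrite("pics/end.png",np.hstack([a,b]))
E
```

```text
[ 0.54  0.37 -0.18] 20.75
wrist lever_post 0.7 [0.4868 0.0721 0.0827]
wrist scale_zero 0.89 [0.5194 0.0729 0.0469]
scene knob_grip 0.79 [ 0.5269 -0.0877  0.2006]
scene scale_zero 0.66 [0.5161 0.0757 0.0491]
scene lever_post 0.77 [0.4864 0.0769 0.0801]
scene screw_tray 0.89 [ 0.4078 -0.1288  0.    ]
scene screw_tray 0.66 [ 0.5297 -0.087   0.2029]
scene spare_can 0.83 [ 0.7631 -0.1677  0.0037]
scene oil_bottle 0.59 [0.7251 0.0566 0.0027]
```

View pics/end.png

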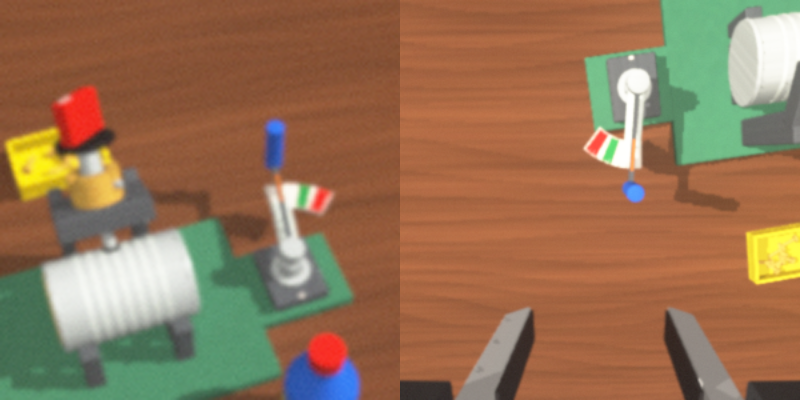

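```bash
python3 -c "
from bench import robot
print(robot.finish_job())"
```

```text
the job is handed in; nothing more can be done
None
```

The job is done and handed in at about 21 s of robot time; the hand-in gives no verdict, so the checks below are my own.

**Knob:**
- I gripped the knob along its leaning axis, pushed it in about 11.5 mm and turned it clockwise until it hit its stop, where the moment about the axis reached 0.64 N m at about 84–88° of tool turn.
- I then let it rise and released it.
- After release the bar had stayed turned with the tool. It measured about 3–5 mm in, which fits the notch but is only good to about 4 mm.

**Lever:**
- I held the pointer in the green band for well over a second, with a bend of about 0.30 rad.
- At the end of the hold, position gave 0.32, the force torque about 0.30, and the scale colours in the picture about 0.30.
- I then guided it back along its arc and let go. The last picture shows it at zero, and the post is about 1 mm from where it started.

**Scale and bystanders:**
- The wrist camera put the zero mark within about 2 mm of its earlier readings, and the green-to-white edge did not shift during the hold. The last scene-camera reading was off by about 6 mm in total (4 mm in x, 3 mm in y and 4 mm in height). I put that down to detection noise.
- The tray, can and bottle read within about 6 mm of where they started.
- The robot was clear of everything.

**Disagreement:** the axial force while pushing the knob read about 4 N below the stated spring curve. I didn't find out why.

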